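# Push the domino box between the crayon stands onto the cork mat

## Robot

A 6-joint arm with a two-finger parallel gripper is mounted at the origin on the work surface. World frame = base frame: x ahead of the robot, y to its left, z up, the work surface at z = 0. Lengths are in m, angles in rad, forces in N, time in s.
With the tool pointing down it reaches from about 0.3 to 0.875 m from the base axis. Payload 6.4 kg.
Tool frame: the origin (TCP) lies between the finger pads; the fingertips stand 11 mm ahead of it and the grasp point (between the pads) lies 8 mm behind it (ctrl.tcp_to_tips is the y of the fingertips in the tool frame, in m); y points along the fingers, x is the direction in which the jaws open and shut, and the axes are right-handed (so a half turn about y gives the same grasp; the last joint's range is limited). The gripper opens to 85 mm and grips with 20 to 120 N. Pads are 22 mm wide; open, the fingers measure 114 mm over their backs; the gripper's body (76 mm by 85 mm) begins 54 mm behind the grasp point. The pads swing forward as they close: fully open they stand 13 mm farther back than shut.
Start: joints at [-1.358, 0.181, 1.607, -0, 1.354, -0.206], TCP at [0.234, -0.525, 0.242] pointing down, gripper open.
Joint ranges: [-2.99, 2.99], [-0.89, 2.07], [0.3, 2.58], [-1.14, 4.28], [0, 2.63], [-3.12, 3.12]. Speed limits (rad/s): [2.57, 2.57, 3.01, 3.14, 3.14, 3.14].

## Interface

Orientations are given as a unit quaternion [w, x, y, z].
In Python, from bench import ctrl gives the robot as it stands.
- The arm moves only by the tool apply_moves, never from a script. Its argument "plan" is text: rows parted by semicolons, each of 7 numbers parted by spaces: the shift along the tool's x, y, z each as a share of 0.05 m, from -1 to 1, then the turn, a rotation vector about the tool's x, y, z each as a share of 0.12 rad, from -1 to 1, then the opening, from 0 (shut) to 1 (fully open). In form: dx dy dz wx wy wz claw; .... A call has exactly 5 rows; each row shifts and turns the commanded pose from where the row before left it, along the tool's axes as they then stand; what a row does not reach is not made up. A row lasts 1/10 s, in which the tool goes at most 50 mm and 8.59 degrees, less where a joint would pass 70% of its speed; a pose out of reach is approached as far as the arm can. A call with a number of a shift or a turn outside -1 to 1 is refused whole. A call with a gripper value outside its range is refused whole. The fingers move at their own pace and stop on an object; the grip force is fixed at half the most. Time passes only in rows, so rows that do not move let the fingers close, or fill a call up. It gives the time, the measured TCP pose, the force and the opening at its end, in the units of the state.
- ctrl.get_obs(): the state, without advancing time (a new reading comes with each control period).
- ctrl.camera(name): name is "scene" or "top" or "wrist"; returns the picture (480x640x3 uint8, red, green, blue); there is no depth.
- ctrl.get_calibration(name): a dict with "intrinsics" (3x3 intrinsics, pixels), "R" (3x3) and "t" (3): a world point X has camera coordinates R X + t. Camera axes: x right, y down, z forward; pixel columns grow to the right and rows downward; lengths in m; the calibration is good to about 2 mm. A picture is of the moment at which its call begins: read the wrist's pose just before it. get_calibration takes no time and is no camera call; for the wrist camera it gives the pose at the moment of the call.
- ctrl.hand_in(): hands the job in, once; it reports no verdict.
Trained networks look in the newest picture that a camera, given by its name, has taken for a name from the list of things; names that differ only in an ending like _2 or _b are one class to them, and where a whole thing is asked for, a point or a joint stands for the part that bears it (a point fixed in the world has none). Each returns a list of dicts, best first, with "score" (0 to 1); they miss things now and then, are a little off and sometimes report something else, mostly with a low value. They report only what shows in the picture. A call takes as long as a camera call. They do not tell look-alikes from the thing itself.
- ctrl.recognise(camera, target): "point" ([x, y, z] in m, in world coordinates, good to about 4 mm: the middle of the surface that is visible of it).
The state is a dict: "time_s": time; "q": joint angles; "dq": joint speeds; "joint_efforts": joint torques, N m; "eef_pos": TCP position; "eef_rot": TCP orientation; "wrist_force": force on the tool from outside, world axes, zero at the start; "torque": the same for the moment, N m; "opening": opening from 0.0 (shut) to 1.0 (fully open).
Only numpy, scipy, OpenCV 4.12 (cv2) and the standard library are available. Lean on these libraries where they do the work, as an engineer would, in place of code of your own. Each camera call takes 0.05 s, during which the arm holds its last target.

## Task

Push the wooden domino box along the table, through the narrow gap between the two crayon stands, to the other side, and leave it lying wholly on the cork mat there. Only push it: it must stay flat on the table and never be lifted or carried, and must go between the stands, not round them. Leave the mug, the button jar and the tape roll where they are.

Things in the scene. Friction and masses are not known exactly. Their poses are not given: they have to be found in the camera images.
- domino_box: closed wooden domino box with a pale sliding lid, loose, about 0.35 kg: 88 mm along its x, 110 mm along its y, 30 mm high. Origin at the centre of its underside, z up. It starts flat on the table on one side of the stands, off the middle line of the gap and up to 0.4 rad askew; its long side lies roughly along the direction of passage. It has to go through with its long (y) side along the passage; a half turn makes no difference
- corner_a (a point): corner of the box's underside, at x = +44 mm, y = +55 mm in the box's frame
- corner_b (a point): corner of the box's underside, at x = -44 mm, y = +55 mm in the box's frame
- corner_c (a point): corner of the box's underside, at x = -44 mm, y = -55 mm in the box's frame
- corner_d (a point): corner of the box's underside, at x = +44 mm, y = -55 mm in the box's frame
- stands: two fixed round beech crayon stands, each 60 mm in diameter and 45 mm high, with crayon stubs rising to 60 mm above the table, screwed down side by side with their centres at x = -78 and x = +78 mm in this frame. The gap between them is 96 mm wide. Origin on the table at the middle of the gap; the passage through the gap runs along this frame's y, in the +y or the -y sense depending on which side the box starts; z up
- mat: cork mat, fixed, flat (1 mm, it forms no step: the box slides over it as over the table): 150 mm along its x, 170 mm along its y. Origin at its centre on the table, z up. It lies on the other side of the stands from the box, its y roughly along the passage, its centre up to about 35 mm off the middle line of the gap
- mug: blue mug, 80 mm in diameter, 85 mm high, loose, to be left alone; origin at the centre of its underside, to the robot's right of the work; its handle points away from the work
- button_jar: lidded jar, 64 mm in diameter, 80 mm high, loose, to be left alone; origin at the centre of its underside, beyond the stands as seen from the robot
- tape_roll: roll of clear tape lying flat, 84 mm in diameter, 24 mm high, loose, to be left alone; origin at the centre of its underside, to the robot's left of the work
There are look-alikes about, which are no part of the job. Of the things shaped like the domino_box, the wooden one is meant.

How it is judged:
By the outcome, as a careful person would: the job done as asked, in the order asked, and still so for the second after the job is handed in, with the robot touching nothing.
It also fails if it takes over 70 s, if anything falls off the work surface, if the arm or the gripper's body presses on something with over 40 N, if the wrist force passes 120 N, or if a joint passes its speed limit or range.

## Working session

There is one attempt and no reset: what is moved stays moved. The work goes in short steps, Python scripts to look and compute and a tool call to move; the robot and the scene stay as the last step left them, time stands still between calls to the robot, and variables do not carry over. Pictures are saved under pics/ and viewed, and the job is handed in when it is done.

Besides the shell and the picture viewer there is one more tool, called as name(argument=value, ...), one argument or row to a line, values as JSON. apply_moves: Moves the arm, as the interface text tells. Shift numbers are shares of 0.05 m and turn numbers shares of 0.12 rad, none past 1 either way. Its arguments: {"type":"object","properties":{"plan":{"type":"string"}},"required":["plan"]}

```bash
mkdir -p pics; ls
python3 - <<'E'
from bench import ctrl
import cv2
o=ctrl.get_obs();print(o['time_s'],o['eef_pos'],o['eef_rot'],o['opening'])
for n in ['scene','top']:
    im=ctrl.camera(n);cv2.imwrite(f'pics/{n}0.png',im[:,:,::-1])
    c=ctrl.get_calibration(n);print(n,c)
    for t in ['domino_box','stands','mat','mug','button_jar','tape_roll']:
        print(t,[(round(d['score'],2),[round(float(v),3) for v in d['point']]) for d in ctrl.recognise(n,t)])
print(ctrl.get_obs()['time_s'], ctrl.tcp_to_tips)
E
```

```text
pics
0.0 [ 0.23371565 -0.52477869  0.24136851] [ 0.59344416 -0.59258016  0.38559841 -0.38469032] 1.0009155093822115
scene {'intrinsics': array([[537.66002661,   0.        , 320.04380199],
       [  0.        , 537.66002661, 236.86870332],
       [  0.        ,   0.        ,   1.        ]]), 'R': array([[ 0.14306343,  0.98966689,  0.00960694],
       [ 0.61482013, -0.08126161, -0.78446973],
       [-0.77558305,  0.11813547, -0.62009269]]), 't': array([-0.06149815, -0.295303  ,  1.65491823])}
domino_box [(0.82, [0.703, -0.204, 0.03]), (0.78, [0.373, 0.129, 0.036]), (0.68, [0.589, 0.167, 0.035]), (0.67, [0.322, 0.308, 0.034])]
stands [(0.69, [0.589, 0.007, 0.039])]
mat [(0.79, [0.514, -0.155, -0.002])]
mug [(0.72, [0.561, -0.475, 0.053])]
button_jar [(0.62, [0.793, -0.023, 0.054])]
tape_roll [(0.75, [0.513, 0.451, 0.017])]
top {'intrinsics': array([[436.17261916,   0.        , 318.07952261],
       [  0.        , 436.17261916, 244.06926058],
       [  0.        ,   0.        ,   1.        ]]), 'R': array([[-0.02825204, -0.99933666, -0.02297945],
       [-0.98707779,  0.0315182 , -0.15711155],
       [ 0.1577316 ,  0.01824378, -0.98731348]]), 't': array([0.011774  , 0.55218392, 1.00476948])}
domino_box [(0.73, [0.349, 0.134, 0.035]), (0.68, [0.686, -0.204, 0.032]), (0.63, [0.566, 0.163, 0.029]), (0.56, [0.309, 0.315, 0.032])]
stands [(0.88, [0.568, 0.008, 0.045])]
mat [(0.84, [0.502, -0.156, 0.002])]
mug [(0.83, [0.539, -0.492, 0.042])]
button_jar [(0.93, [0.765, -0.021, 0.08])]
tape_roll [(0.73, [0.568, 0.163, 0.032]), (0.57, [0.502, 0.451, 0.022])]
0.7 0.011
```

View pics/top0.png

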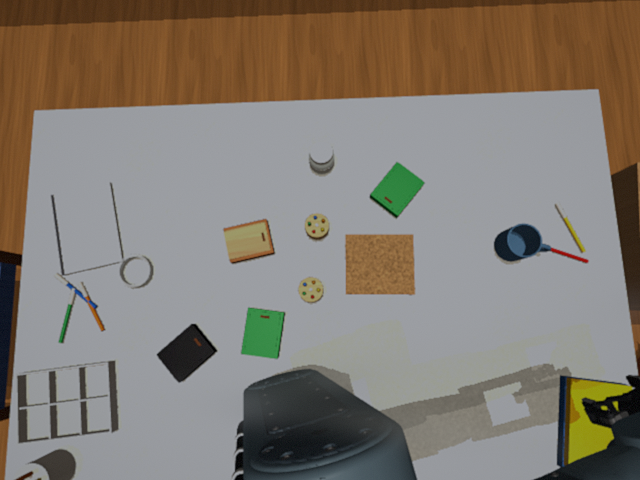

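View pics/scene0.png

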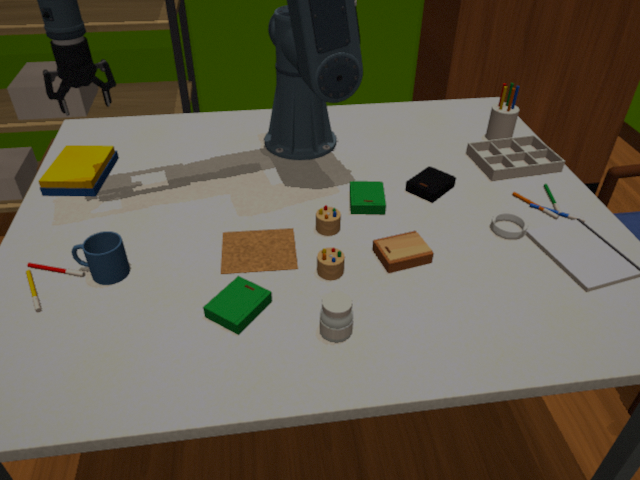

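Box candidates in the top view are wooden (249,241), green (263,332), green (397,190) and black (187,352). The wooden one with the pale lid fits the description. I'll confirm it in an enlarged crop and measure there.

```bash
cat > h.py <<'E'
import numpy as np, cv2
from bench import ctrl
def ray(c,uv,z):
    K,R,t=c['intrinsics'],c['R'],c['t']
    d=R.T@np.linalg.solve(K,[uv[0],uv[1],1.]);o=-R.T@t
    return o+d*(z-o[2])/d[2]
def proj(c,X):
    p=c['intrinsics']@(c['R']@np.asarray(X,float)+c['t']);return p[:2]/p[2]
E
python3 - <<'E'
import cv2
im=cv2.imread('pics/top0.png')
cv2.imwrite('pics/crop0.png',cv2.resize(im[195:320,205:425],None,fx=3.6,fy=3.6,interpolation=cv2.INTER_CUBIC))
E
```

```text
(no output)
```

View pics/crop0.png

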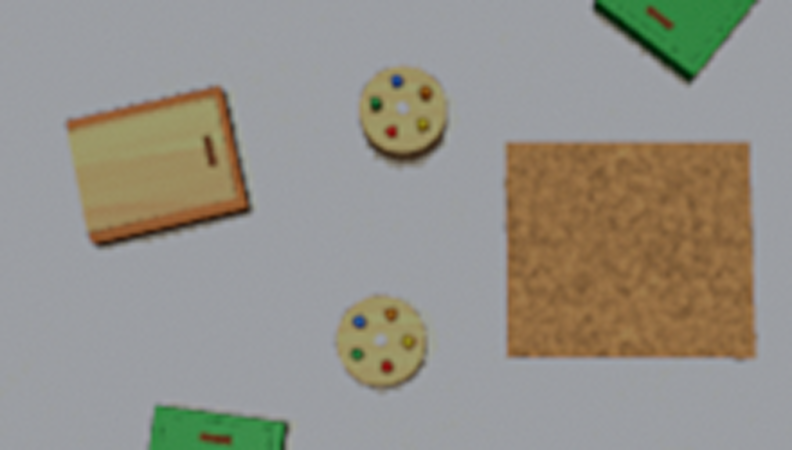

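```bash
cat >> h.py <<'E'
from scipy.optimize import minimize
def boxpts(x,y,th,hx=.044,hy=.055,h=.03):
    c,s=np.cos(th),np.sin(th)
    return [[x+c*a-s*b,y+s*a+c*b,z] for z in (0,h) for a,b in ((hx,hy),(-hx,hy),(-hx,-hy),(hx,-hy))]
def cylpts(x,y,r=.03,h=.045):
    return [[x+r*np.cos(a),y+r*np.sin(a),z] for z in (0,h) for a in np.linspace(0,6.2832,48)]
def render(c,P,off,sz,S=8):
    q=np.array([proj(c,p) for p in P])-off
    hull=cv2.convexHull(((q+.5)*S*16-8).astype(np.int32).reshape(-1,1,2))
    m=np.zeros((sz[1]*S,sz[0]*S),np.uint8);cv2.fillConvexPoly(m,hull,255,cv2.LINE_8,4)
    return cv2.resize(m,sz,interpolation=cv2.INTER_AREA)/255.
def fit(c,mask,f,p0,steps):
    v,u=np.nonzero(mask>.5);off=np.array([u.min()-12,v.min()-12]);sz=(int(np.ptp(u))+25,int(np.ptp(v))+25)
    M=mask[off[1]:off[1]+sz[1],off[0]:off[0]+sz[0]].astype(float)
    g=lambda p:np.abs(render(c,f(*p),off,sz)-M).sum()
    s=np.vstack([p0]+[np.array(p0)+np.eye(len(p0))[i]*steps[i] for i in range(len(p0))])
    r=minimize(g,p0,method='Nelder-Mead',options=dict(initial_simplex=s,xatol=1e-4,fatol=.05,maxiter=300))
    return r.x,r.fun,M.sum()
def satmask(im,seed):  # RGB
    hsv=cv2.cvtColor(im,cv2.COLOR_RGB2HSV)
    m=((hsv[:,:,1]>60)&(hsv[:,:,2]>30)).astype(np.uint8)
    n,l=cv2.connectedComponents(m);k=l[int(seed[1]),int(seed[0])]
    if k==0: raise RuntimeError('seed')
    m=(l==k).astype(np.uint8)
    return cv2.morphologyEx(m,cv2.MORPH_CLOSE,np.ones((9,9),np.uint8))
E
python3 - <<'E'
from h import *
def run(n,seeds,S,P):
    im=cv2.imread(f'pics/{n}0.png')[:,:,::-1].copy();c=ctrl.get_calibration(n)
    for k,s in seeds.items():
        m=satmask(im,s)
        g=ray(c,s,.03)
        if k=='box': f=boxpts;p0=[g[0],g[1],.2]if 0 else [g[0],g[1],P];st=[.01,.01,.15]
        elif k=='mat': f=lambda x,y,t:boxpts(x,y,t,.075,.085,.001);p0=[g[0],g[1],0];st=[.01,.01,.1]
        else: f=cylpts;p0=[g[0],g[1]];st=[.01,.01]
        x,e,a=fit(c,m,f,p0,st);print(n,k,np.round(x,4),round(e,1),a)
run('top',dict(box=(242,245),s1=(316,231),s2=(311,295),mat=(380,265)),0,.1)
run('scene',dict(box=(400,257),s1=(330,270),s2=(328,226),mat=(258,250)),0,.1)
E
```

```text
top box [0.5708 0.1676 0.199 ] 99.3 1620.0
top s1 [ 0.6001 -0.002 ] 49.3 498.0
top s2 [0.4447 0.0164] 39.4 486.0
top mat [ 0.5049 -0.1542 -0.0297] 139.2 4029.0
scene box [0.5727 0.1676 0.1979] 80.0 1770.0
scene s1 [ 0.6021 -0.0028] 44.6 782.0
scene s2 [0.4472 0.016 ] 40.3 636.0
scene mat [ 0.5078 -0.1552 -0.0331] 61.3 3086.0
```

```bash
cat >> h.py <<'E'
from scipy.spatial.transform import Rotation as Ro
G=np.array([.5236,.0069]);PH=-.1194
def s2w(p): c,s=np.cos(PH),np.sin(PH);return G+np.array([c*p[0]-s*p[1],s*p[0]+c*p[1]])
def w2s(p): c,s=np.cos(PH),np.sin(PH);d=np.asarray(p[:2])-G;return np.array([c*d[0]+s*d[1],-s*d[0]+c*d[1]])
def tool():
    o=ctrl.get_obs();q=o['eef_rot'];return o,Ro.from_quat([q[1],q[2],q[3],q[0]])
def need(ps,z,ang):
    """target stand-frame xy, z, tool-x angle in stand frame. prints tool-frame shift in units, turn in units"""
    o,R=tool();X=np.r_[s2w(ps),z]
    a=ang+PH;x=np.array([np.cos(a),np.sin(a),0]);y=np.array([0,0,-1.]);T=Ro.from_matrix(np.c_[x,y,np.cross(x,y)])
    d=X-o['eef_pos']
    print('t',o['time_s'],'tcp',np.round(o['eef_pos'],4),'stand',np.round(w2s(o['eef_pos']),4),'F',np.round(o['wrist_force'],1),'op',round(o['opening'],3))
    print('shift now-axes u',np.round(R.inv().apply(d)/.05,2),'after-turn u',np.round(T.inv().apply(d)/.05,2),'turn u',np.round((R.inv()*T).as_rotvec()/.12,2),'q',np.round(o['q'],2))
def boxnow(n,seed=None,pose=None,save=None):
    im=ctrl.camera(n);c=ctrl.get_calibration(n)
    if save: cv2.imwrite(save,im[:,:,::-1])
    x0,y0=s2w(pose[:2]);uv=proj(c,[x0,y0,.03])
    m=satmask(im,seed if seed is not None else uv)
    x,e,a=fit(c,m,boxpts,[x0,y0,pose[2]+PH],[.01,.01,.1])
    print(n,'box stand',np.round(w2s(x),4),'ang',round(x[2]-PH,4),'err',round(e),int(a))
E
python3 - <<'E'
from h import *
o,R=tool();print(np.round(R.as_matrix(),2))
need((.115,.170),.20,np.pi/2);need((.115,.170),.20,-np.pi/2)
E
```

```text
[[ 0.41  0.    0.91]
 [-0.91 -0.    0.41]
 [ 0.   -1.    0.  ]]
t 0.7 tcp [ 0.2339 -0.5253  0.2423] stand [-0.2243 -0.5629] F [ 0.2  0.6 -0.3] op 0.999
shift now-axes u [-9.11  0.85 13.34] after-turn u [14.66  0.85 -6.79] turn u [  0.   -21.69   0.  ] q [-1.36  0.18  1.61  0.    1.35 -0.21]
t 0.7 tcp [ 0.2339 -0.5253  0.2423] stand [-0.2243 -0.5629] F [ 0.2  0.6 -0.3] op 0.999
shift now-axes u [-9.11  0.85 13.34] after-turn u [-14.66   0.85   6.79] turn u [-0.    4.49  0.  ] q [-1.36  0.18  1.61  0.    1.35 -0.21]
```

apply_moves(
  plan="0 0 0 0 0.9 0 0.6; 0 0 0 0 0.9 0 0.6; 0 0 0 0 0.9 0 0.6; 0 0 0 0 0.9 0 0.6; 0 0 0 0 0.89 0 0.6",
)

```text
time_s: 1.2
eef_pos: [0.2339, -0.5253, 0.2423]
eef_rot: [-0.468, 0.468, -0.53, 0.53]
wrist_force: [0.5, 0.4, -0.1]
opening: 0.602
```

apply_moves(
  plan="-0.9 0.05 0.42 0 0 0 0.6; -0.9 0.05 0.42 0 0 0 0.6; -0.9 0.05 0.42 0 0 0 0.6; -0.9 0.05 0.42 0 0 0 0.6; -0.9 0.05 0.42 0 0 0 0.6",
)

```text
time_s: 1.7
eef_pos: [0.3657, -0.3129, 0.2299]
eef_rot: [-0.469, 0.469, -0.529, 0.529]
wrist_force: [1.4, 0.2, 0.5]
opening: 0.604
```

apply_moves(
  plan="-0.9 0.05 0.42 0 0 0 0.6; -0.9 0.05 0.42 0 0 0 0.6; -0.9 0.05 0.42 0 0 0 0.6; -0.9 0.05 0.42 0 0 0 0.6; -0.9 0.05 0.42 0 0 0 0.6",
)

```text
time_s: 2.2
eef_pos: [0.4971, -0.1018, 0.2176]
eef_rot: [-0.469, 0.469, -0.529, 0.529]
wrist_force: [0.2, 0.3, -0.0]
opening: 0.601
```

Run:
```python
from h import *
need((.115,.170),.20,-np.pi/2)
```

```text
t 2.2 tcp [ 0.4971 -0.1018  0.2176] stand [-0.0134 -0.1111] F [ 0.2  0.3 -0. ] op 0.601
shift now-axes u [-5.62  0.35  2.56] after-turn u [-5.62  0.35  2.57] turn u [-0.01 -0.    0.  ] q [-0.44  0.05  1.8  -0.    1.29  1.25]
```

apply_moves(
  plan="-0.9 0.05 0.45 0 0 0 0.6; -0.9 0.05 0.45 0 0 0 0.6; -0.9 0.05 0.45 0 0 0 0.6; -0.9 0.05 0.45 0 0 0 0.6; -0.9 0.05 0.45 0 0 0 0.6",
)

```text
time_s: 2.7
eef_pos: [0.6347, 0.1067, 0.2049]
eef_rot: [-0.469, 0.469, -0.529, 0.529]
wrist_force: [-0.7, -0.0, -0.4]
opening: 0.6
```

apply_moves(
  plan="-0.9 0.5 0.32 0 0 0 0.6; -0.22 0.5 0 0 0 0 0.6; 0 0.5 0 0 0 0 0.6; 0 0.5 0 0 0 0 0.6; 0 0.5 0 0 0 0 0.6",
)

```text
time_s: 3.2
eef_pos: [0.6548, 0.1557, 0.0805]
eef_rot: [0.469, -0.469, 0.529, -0.529]
wrist_force: [0.4, 0.2, -0.4]
opening: 0.599
```

Run:
```python
from h import *
need((.115,.170),.02,-np.pi/2)
for n in ('scene','top'):
  im=ctrl.camera(n); cv2.imwrite(f'pics/{n}1.png',im[:,:,::-1])
im=cv2.imread('pics/scene1.png')[170:350,300:500];cv2.imwrite('pics/s1c.png',cv2.resize(im,None,fx=3.2,fy=3.2,interpolation=cv2.INTER_CUBIC))
```

```text
t 3.2 tcp [0.6548 0.1557 0.0805] stand [0.1125 0.1633] F [ 0.4  0.2 -0.4] op 0.599
shift now-axes u [-0.13  1.21  0.05] after-turn u [-0.13  1.21  0.05] turn u [0. 0. 0.] q [ 0.06  0.56  1.45 -0.    1.13  1.75]
```

View pics/s1c.png

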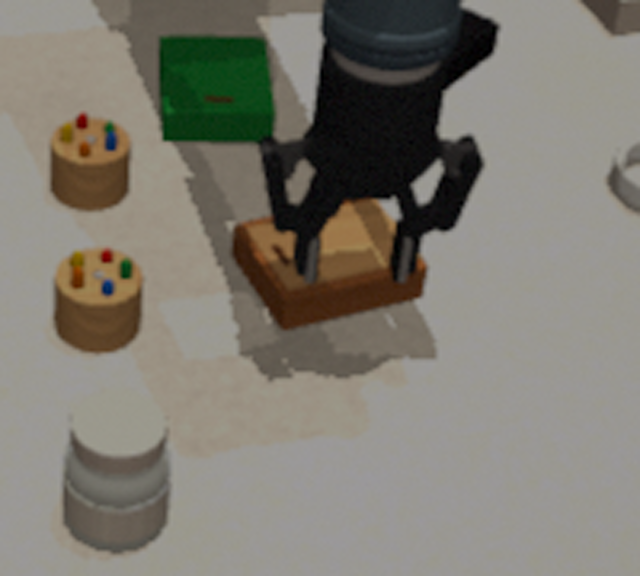

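View pics/top1.png

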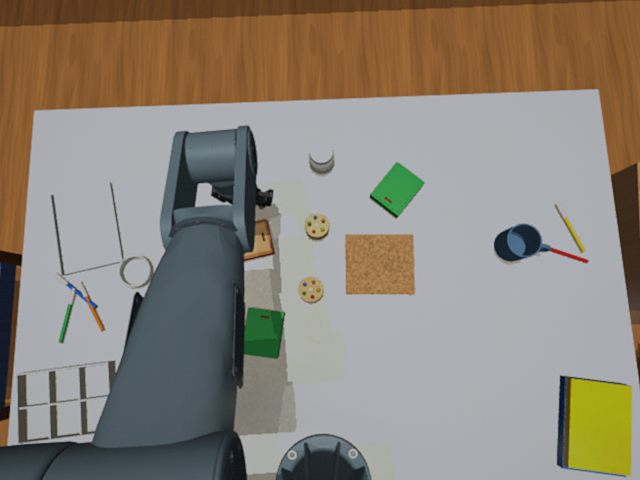

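Run:
```python
from h import *
c=ctrl.get_calibration('scene');o,R=tool()
for dx in (-.033,.033):
  for dy in (0.0,.005,.011):
    p=o['eef_pos']+R.apply([dx,dy,0.009]);uv=proj(c,p);print(dx,dy,(uv-[300,170])*3.2)
p=proj(c,np.r_[s2w((.088,.126)),.03]);print('corner d top',(p-[300,170])*3.2)
```

```text
-0.033 0.0 [402.70719601 272.18813355]
-0.033 0.005 [401.67144385 278.0288627 ]
-0.033 0.011 [400.43618107 284.99465584]
0.033 0.0 [301.14911552 272.88874472]
0.033 0.005 [300.39693917 278.73629436]
0.033 0.011 [299.49988401 285.7101571 ]
corner d top [283.58074729 296.89843755]
```

apply_moves(
  plan="-0.07 0.3 0.03 0 0 0 0.6; -0.06 0.3 0.02 0 0 0 0.6; 0 0.3 0 0 0 0 0.6; 0 0.2 0 0 0 0 0.6; 0 0.1 0 0 0 0 0.6",
)

```text
time_s: 3.8
eef_pos: [0.6572, 0.1613, 0.02]
eef_rot: [0.469, -0.47, 0.53, -0.529]
wrist_force: [-1.2, -0.2, 0.1]
opening: 0.601
```

apply_moves(
  plan="0 0 -0.1 0 0 0 0.6; 0 0 -0.1 0 0 0 0.6; 0 0 -0.1 0 0 0 0.6; 0 0 -0.1 0 0 0 0.6; 0 0 -0.1 0 0 0 0.6",
)

```text
time_s: 4.3
eef_pos: [0.6337, 0.1643, 0.0225]
eef_rot: [-0.47, 0.469, -0.528, 0.53]
wrist_force: [2.0, -0.6, -0.1]
opening: 0.601
```

Run:
```python
from h import *
need((.056,.170),.02,-np.pi/2)
n='scene';im=ctrl.camera(n); cv2.imwrite(f'pics/{n}2.png',im[:,:,::-1])
im=cv2.imread('pics/scene2.png')[170:350,300:500];cv2.imwrite('pics/s2c.png',cv2.resize(im,None,fx=3.2,fy=3.2,interpolation=cv2.INTER_CUBIC))
```

```text
t 4.3 tcp [0.6337 0.1643 0.0225] stand [0.0905 0.1694] F [ 2.  -0.6 -0.1] op 0.601
shift now-axes u [-0.01  0.05 -0.69] after-turn u [-0.01  0.05 -0.69] turn u [-0.02 -0.   -0.  ] q [ 0.07  0.61  1.52 -0.    1.02  1.76]
```

View pics/s2c.png

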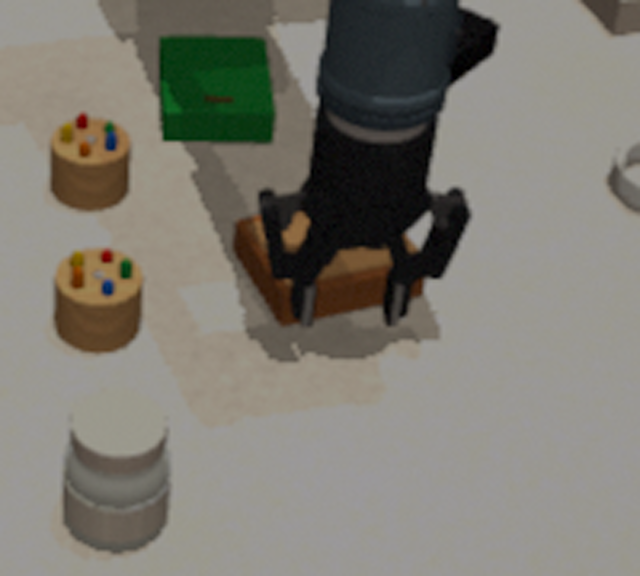

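apply_moves(
  plan="0 0.04 -0.1 0 0 0 0.6; 0 0 -0.1 0 0 0 0.6; 0 0 -0.1 0 0 0 0.6; 0 0 -0.1 0 0 0 0.6; 0 0 -0.1 0 0 0 0.6",
)

```text
time_s: 4.85
eef_pos: [0.6081, 0.1673, 0.0197]
eef_rot: [-0.469, 0.469, -0.529, 0.529]
wrist_force: [3.0, -2.1, 1.7]
opening: 0.602
```

Run:
```python
from h import *
need((.056,.170),.02,-np.pi/2)
n='scene';im=ctrl.camera(n); cv2.imwrite(f'pics/{n}3.png',im[:,:,::-1])
im=cv2.imread('pics/scene3.png')[170:350,300:500];cv2.imwrite('pics/s3c.png',cv2.resize(im,None,fx=3.2,fy=3.2,interpolation=cv2.INTER_CUBIC))
```

```text
t 4.85 tcp [0.6081 0.1673 0.0197] stand [0.0648 0.1694] F [ 3.  -2.1  1.7] op 0.602
shift now-axes u [-0.01 -0.01 -0.18] after-turn u [-0.01 -0.01 -0.18] turn u [-0. -0.  0.] q [ 0.08  0.57  1.58 -0.    0.99  1.77]
```

View pics/s3c.png

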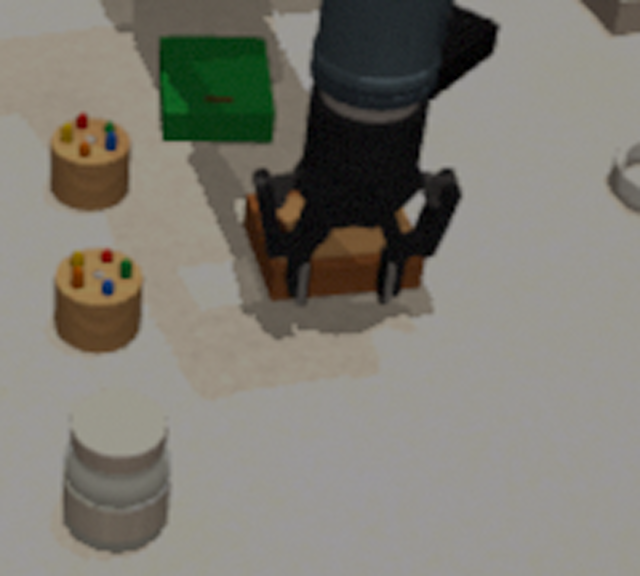

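apply_moves(
  plan="0 0 -0.05 0 0 0 0.6; 0 0 -0.05 0 0 0 0.6; 0 0 -0.04 0 0 0 0.6; 0 0 -0.04 0 0 0 0.6; 0 0 0 0 0 0 0.6",
)

```text
time_s: 5.4
eef_pos: [0.599, 0.1686, 0.0195]
eef_rot: [0.469, -0.469, 0.529, -0.529]
wrist_force: [1.6, -0.3, 0.6]
opening: 0.605
```

apply_moves(
  plan="0 0 0.3 0 0 0 0.6; 0 0 0.3 0 0 0 0.6; 0 -0.8 0 0 0 0 0.6; 0 -0.8 0 0 0 0 0.6; 0 -0.8 0 0 0 0 0.6",
)

```text
time_s: 5.9
eef_pos: [0.628, 0.1652, 0.1396]
eef_rot: [0.468, -0.47, 0.53, -0.528]
wrist_force: [0.4, -0.1, 0.4]
opening: 0.602
```

Run:
```python
from h import *
need((.002,.26),.14,0); need((.002,.26),.14,np.pi)
try: boxnow('scene',pose=(.002,.165,0),save='pics/scene4.png')
except Exception as e: print(e)
im=cv2.imread('pics/scene4.png')[170:350,300:500];cv2.imwrite('pics/s4c.png',cv2.resize(im,None,fx=3.2,fy=3.2,interpolation=cv2.INTER_CUBIC))
```

```text
t 5.9 tcp [0.628  0.1652 0.1396] stand [0.0848 0.1696] F [ 0.4 -0.1  0.4] op 0.602
shift now-axes u [-1.81 -0.   -1.66] after-turn u [-1.66 -0.01  1.81] turn u [  0.03 -13.1   -0.03] q [0.07 0.44 1.49 0.   1.21 1.77]
t 5.9 tcp [0.628  0.1652 0.1396] stand [0.0848 0.1696] F [ 0.4 -0.1  0.4] op 0.602
shift now-axes u [-1.81 -0.   -1.66] after-turn u [ 1.66 -0.01 -1.81] turn u [ 0.03 13.08  0.03] q [0.07 0.44 1.49 0.   1.21 1.77]
scene box stand [0.0006 0.1739] ang 0.0388 err 48 1701
```

View pics/s4c.png

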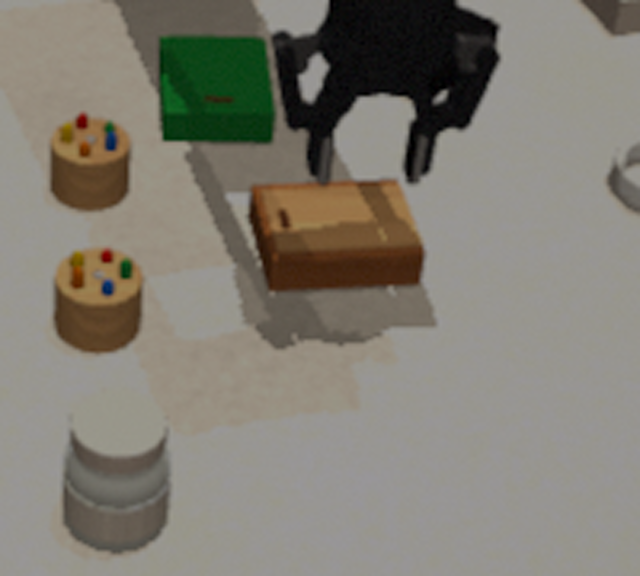

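apply_moves(
  plan="-0.4 0 0 0 -0.9 0 0.35; 0 0 0 0 -0.9 0 0.35; 0 0 0 0 -0.9 0 0.35; 0 0 0 0 -0.9 0 0.35; 0 0 0 0 -0.9 0 0.35",
)

```text
time_s: 6.45
eef_pos: [0.6307, 0.1851, 0.1388]
eef_rot: [-0.594, 0.594, -0.384, 0.383]
wrist_force: [0.5, 0.0, -0.4]
opening: 0.351
```

apply_moves(
  plan="0 0 0 0 -0.9 0 0.35; 0 0 0 0 -0.9 0 0.35; 0 0 0 0 -0.9 0 0.35; 0 0 0 0 -0.9 0 0.35; 0 0 0 0 -0.9 0 0.35",
)

```text
time_s: 6.95
eef_pos: [0.6308, 0.1851, 0.1388]
eef_rot: [-0.675, 0.675, -0.212, 0.21]
wrist_force: [0.7, -0.7, -0.4]
opening: 0.35
```

apply_moves(
  plan="0 0 0 0 -0.9 0 0.35; 0 0 0 0 -0.9 0 0.35; 0 0 0 0 -0.9 0 0.35; 0 0 0 0 -0.9 0 0.35; 0 0 0 0 -0.5 0 0.35",
)

```text
time_s: 7.45
eef_pos: [0.6307, 0.1851, 0.1388]
eef_rot: [0.706, -0.706, 0.041, -0.04]
wrist_force: [-0.4, 0.2, 0.6]
opening: 0.347
```

Run:
```python
from h import *
need((.001,.265),.14,0)
```

```text
t 7.45 tcp [0.6307 0.1851 0.1388] stand [0.0852 0.1897] F [-0.4  0.2  0.6] op 0.347
shift now-axes u [-1.68 -0.02  1.51] after-turn u [-1.68 -0.02  1.51] turn u [-0.    0.04 -0.02] q [0.1  0.46 1.47 0.   1.22 0.22]
```

apply_moves(
  plan="0 0 0.75 0 0.04 0 0.35; 0 0 0.75 0 0 0 0.35; -0.6 0 0 0 0 0 0.35; -0.6 0 0 0 0 0 0.35; -0.48 0 0 0 0 0 0.35",
)

```text
time_s: 7.95
eef_pos: [0.5547, 0.2702, 0.1382]
eef_rot: [-0.706, 0.706, -0.045, 0.042]
wrist_force: [-0.2, -0.0, -0.4]
opening: 0.349
```

apply_moves(
  plan="0 0.6 0 0 0 0 0.35; 0 0.6 0 0 0 0 0.35; 0 0.6 0 0 0 0 0.35; 0 0.3 0 0 0 0 0.35; 0 0.14 0 0 0 0 0.35",
)

```text
time_s: 8.45
eef_pos: [0.5557, 0.2693, 0.0255]
eef_rot: [-0.705, 0.706, -0.045, 0.042]
wrist_force: [-0.4, 0.2, 0.1]
opening: 0.35
```

Run:
```python
from h import *
need((.001,.265),.027,0)
im=ctrl.camera('top');cv2.imwrite('pics/top5.png',im[:,:,::-1])
boxnow('scene',pose=(.0,.174,0.03),save='pics/scene5.png')
im=cv2.imread('pics/scene5.png')[170:350,300:500];cv2.imwrite('pics/s5c.png',cv2.resize(im,None,fx=3.2,fy=3.2,interpolation=cv2.INTER_CUBIC))
```

```text
t 8.45 tcp [0.5557 0.2693 0.0255] stand [0.0006 0.2644] F [-0.4  0.2  0.1] op 0.35
shift now-axes u [ 0.01 -0.03  0.01] after-turn u [ 0.01 -0.03  0.01] turn u [ 0.01 -0.04 -0.03] q [0.26 0.54 1.61 0.   0.99 0.38]
scene box stand [-0.0003  0.1747] ang 0.0605 err 54 1695
```

View pics/s5c.png

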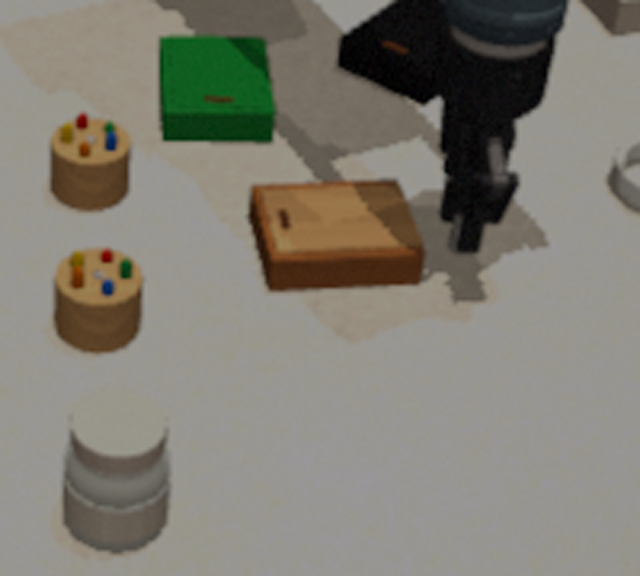

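View pics/top5.png

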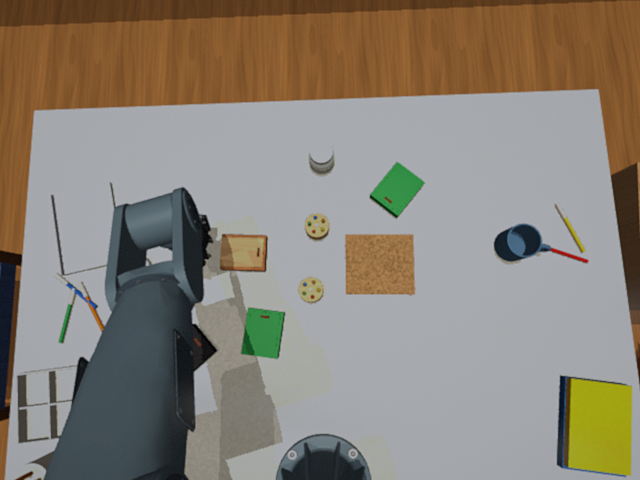

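apply_moves(
  plan="0 0 -0.2 0 0 0 0.35; 0 0 -0.2 0 0 0 0.35; 0 0 -0.2 0 0 0 0.35; 0 0 -0.2 0 0 0 0.35; 0 0 -0.2 0 0 0 0.35",
)

```text
time_s: 9.05
eef_pos: [0.5521, 0.2196, 0.0289]
eef_rot: [0.706, -0.705, 0.043, -0.045]
wrist_force: [-0.1, 3.8, 2.9]
opening: 0.351
```

Run:
```python
from h import *
need((.001,.0),.027,0)
for n in ('scene','top'):
  try: boxnow(n,pose=(.0,.147,0.03),save=f'pics/{n}6.png')
  except Exception as e: print(n,e)
im=cv2.imread('pics/top6.png')[190:320,190:350];cv2.imwrite('pics/t6c.png',cv2.resize(im,None,fx=4,fy=4,interpolation=cv2.INTER_CUBIC))
```

```text
t 9.05 tcp [0.5521 0.2196 0.0289] stand [0.003  0.2146] F [-0.1  3.8  2.9] op 0.351
shift now-axes u [-0.02  0.03 -4.29] after-turn u [-0.04  0.04 -4.29] turn u [-0.01 -0.04  0.02] q [0.18 0.49 1.68 0.   0.96 0.3 ]
scene box stand [-0.005   0.1492] ang -0.0115 err 58 1652
top box stand [-0.0064  0.1481] ang -0.0068 err 75 1654
```

View pics/t6c.png

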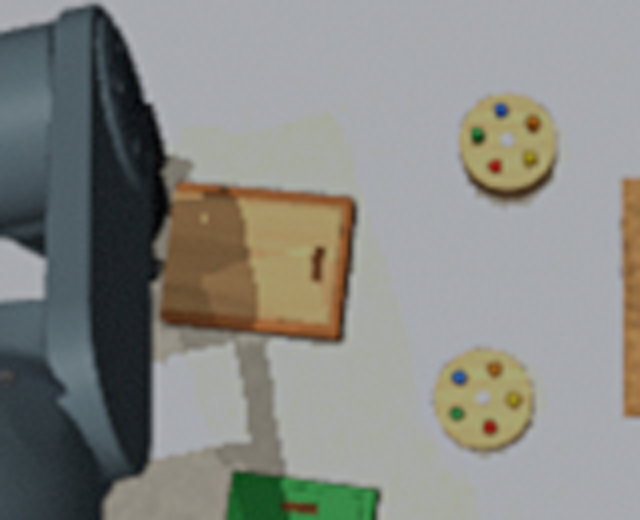

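apply_moves(
  plan="0.025 0.03 -0.2 0 0 0 0.35; 0.025 0 -0.2 0 0 0 0.35; 0.025 0 -0.2 0 0 0 0.35; 0.025 0 -0.2 0 0 0 0.35; 0.02 0 -0.1 0 0 0 0.35",
)

```text
time_s: 9.65
eef_pos: [0.5515, 0.1735, 0.0261]
eef_rot: [-0.706, 0.706, -0.044, 0.044]
wrist_force: [0.4, 4.3, 2.2]
opening: 0.353
```

Run:
```python
from h import *
need((.001,.0),.027,0)
for n in ('scene','top'):
  try: boxnow(n,pose=(.0,.104,0.0),save=f'pics/{n}7.png')
  except Exception as e: print(n,e)
im=cv2.imread('pics/top7.png')[190:320,190:350];cv2.imwrite('pics/t7c.png',cv2.resize(im,None,fx=4,fy=4,interpolation=cv2.INTER_CUBIC))
```

```text
t 9.65 tcp [0.5515 0.1735 0.0261] stand [0.0079 0.1687] F [0.4 4.3 2.2] op 0.353
shift now-axes u [-0.12 -0.02 -3.37] after-turn u [-0.14 -0.02 -3.37] turn u [ 0.   -0.04 -0.  ] q [ 0.1   0.47  1.72 -0.    0.95  0.22]
scene box stand [0.0013 0.1032] ang -0.0109 err 37 1671
top box stand [-0.0005  0.1263] ang -0.0053 err 5874 7528
```

View pics/t7c.png

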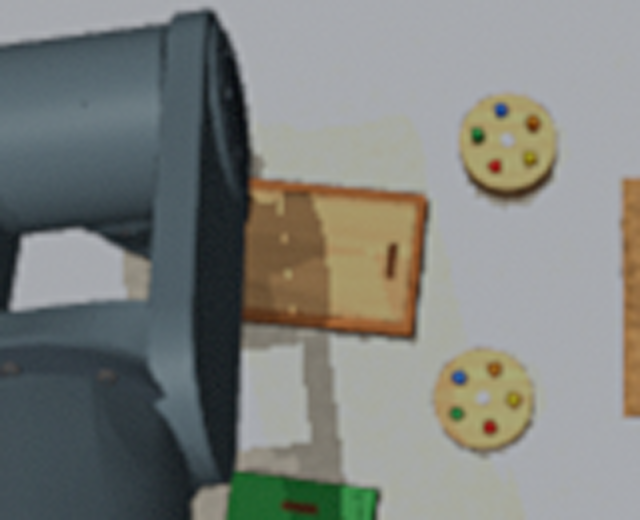

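apply_moves(
  plan="0 0 0.1 0 -0.06 0 0.35; -0.07 -0.03 0.05 0 0 0 0.35; -0.07 0 0 0 0 0 0.35; 0 0 -0.1 0 0 0 0.35; 0 0 0 0 0 0 0.35",
)

```text
time_s: 10.25
eef_pos: [0.5447, 0.1774, 0.0276]
eef_rot: [-0.706, 0.706, -0.041, 0.041]
wrist_force: [-0.0, -0.5, -0.0]
opening: 0.349
```

Run:
```python
from h import *
need((.001,.0),.027,0)
for n in ('scene',):
  try: boxnow(n,pose=(.0,.104,0.0),save=f'pics/{n}8.png')
  except Exception as e: print(n,e)
im=cv2.imread('pics/scene8.png')[150:330,280:480];cv2.imwrite('pics/s8c.png',cv2.resize(im,None,fx=3.2,fy=3.2,interpolation=cv2.INTER_CUBIC))
```

```text
t 10.25 tcp [0.5447 0.1774 0.0276] stand [0.0006 0.1718] F [-0.  -0.5 -0. ] op 0.349
shift now-axes u [-0.    0.01 -3.44] after-turn u [ 0.01  0.01 -3.44] turn u [ 0.    0.03 -0.  ] q [ 0.11  0.46  1.74 -0.    0.95  0.22]
scene box stand [0.0018 0.1027] ang -0.0118 err 38 1671
```

View pics/s8c.png

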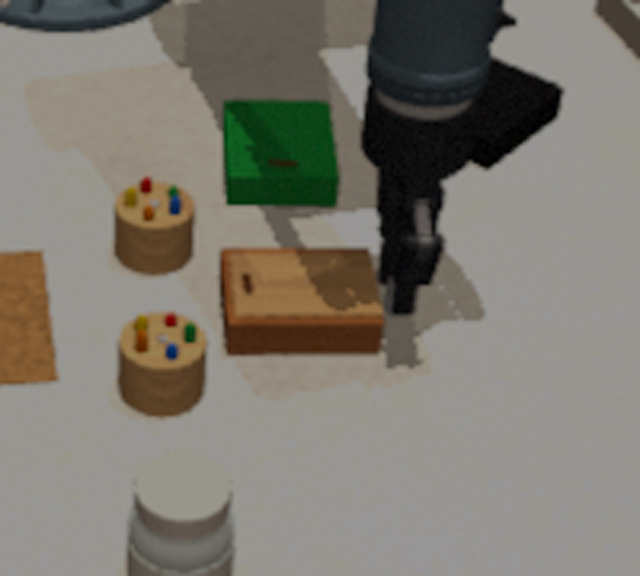

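apply_moves(
  plan="0 0 -0.15 0 0 0 0.35; 0 0 -0.15 0 0 0 0.35; 0 0 -0.15 0 0 0 0.35; 0 0 -0.15 0 0 0 0.35; 0 0 -0.15 0 0 0 0.35",
)

```text
time_s: 10.8
eef_pos: [0.5407, 0.1399, 0.0278]
eef_rot: [0.706, -0.706, 0.041, -0.041]
wrist_force: [0.2, 2.4, 0.8]
opening: 0.351
```

Run:
```python
from h import *
need((.001,.0),.027,0)
for n in ('scene','top'):
  try: boxnow(n,pose=(.0,.069,0.0),save=f'pics/{n}9.png')
  except Exception as e: print(n,e)
a=cv2.imread('pics/scene9.png')[170:300,280:440];b=cv2.imread('pics/top9.png')[190:320,240:400]
cv2.imwrite('pics/9c.png',cv2.resize(np.hstack([a,b]),None,fx=2.5,fy=2.5,interpolation=cv2.INTER_CUBIC))
```

```text
t 10.8 tcp [0.5407 0.1399 0.0278] stand [0.0012 0.1341] F [0.2 2.4 0.8] op 0.351
shift now-axes u [-0.01  0.02 -2.68] after-turn u [-0.    0.02 -2.68] turn u [-0.    0.02  0.  ] q [0.04 0.43 1.78 0.   0.93 0.16]
scene box stand [0.0016 0.0674] ang 0.0102 err 1365 2965
top box stand [-0.0003  0.08  ] ang 0.0154 err 4972 6617
```

View pics/9c.png

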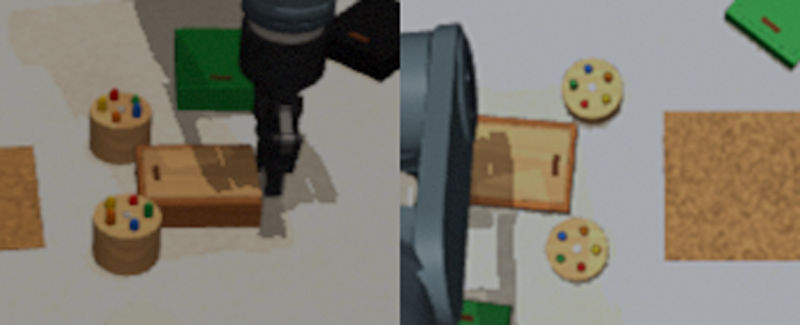

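apply_moves(
  plan="-0.01 0.02 -0.12 0 0 0 0.35; 0 0 -0.12 0 0 0 0.35; 0 0 -0.12 0 0 0 0.35; 0 0 -0.12 0 0 0 0.35; 0 0 -0.12 0 0 0 0.35",
)

```text
time_s: 11.4
eef_pos: [0.5369, 0.1105, 0.0269]
eef_rot: [0.706, -0.706, 0.041, -0.041]
wrist_force: [0.6, 5.0, 4.0]
opening: 0.346
```

Run:
```python
from h import *
need((.001,.0),.027,0)
for n in ('scene','top'): cv2.imwrite(f'pics/{n}10.png',ctrl.camera(n)[:,:,::-1])
a=cv2.imread('pics/scene10.png')[170:300,280:440];b=cv2.imread('pics/top10.png')[190:320,240:400]
cv2.imwrite('pics/10c.png',cv2.resize(np.hstack([a,b]),None,fx=2.5,fy=2.5,interpolation=cv2.INTER_CUBIC))
```

```text
t 11.4 tcp [0.5369 0.1105 0.0269] stand [0.0008 0.1045] F [0.6 5.  4. ] op 0.346
shift now-axes u [-0.   -0.   -2.09] after-turn u [ 0.   -0.   -2.09] turn u [-0.    0.03  0.  ] q [-0.01  0.42  1.8   0.    0.92  0.1 ]
```

View pics/10c.png

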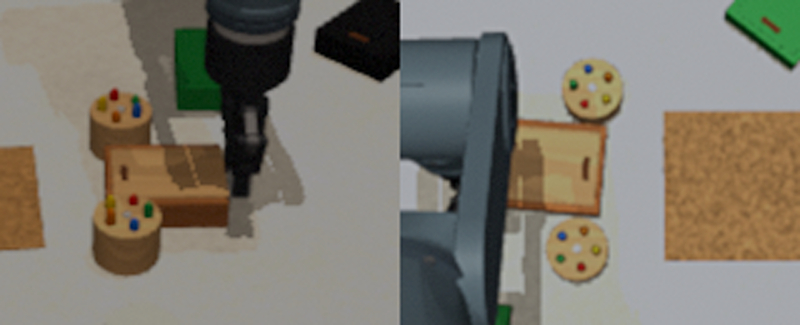

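apply_moves(
  plan="0 0 -0.15 0 0 0 0.35; 0 0 -0.15 0 0 0 0.35; 0 0 -0.15 0 0 0 0.35; 0 0 -0.15 0 0 0 0.35; 0 0 -0.15 0 0 0 0.35",
)

```text
time_s: 12.0
eef_pos: [0.532, 0.0728, 0.0265]
eef_rot: [-0.706, 0.706, -0.041, 0.041]
wrist_force: [0.7, 3.2, 0.6]
opening: 0.351
```

Run:
```python
from h import *
need((.001,.0),.027,0)
for n in ('scene','top'): cv2.imwrite(f'pics/{n}11.png',ctrl.camera(n)[:,:,::-1])
a=cv2.imread('pics/scene11.png')[150:300,250:410];b=cv2.imread('pics/top11.png')[180:330,260:420]
cv2.imwrite('pics/11c.png',cv2.resize(np.hstack([a,b]),None,fx=2.5,fy=2.5,interpolation=cv2.INTER_CUBIC))
```

```text
t 12.0 tcp [0.532  0.0728 0.0265] stand [0.0005 0.0664] F [0.7 3.2 0.6] op 0.351
shift now-axes u [ 0.01 -0.01 -1.33] after-turn u [ 0.01 -0.01 -1.33] turn u [ 0.    0.02 -0.  ] q [-0.09  0.4   1.83 -0.    0.91  0.03]
```

View pics/11c.png

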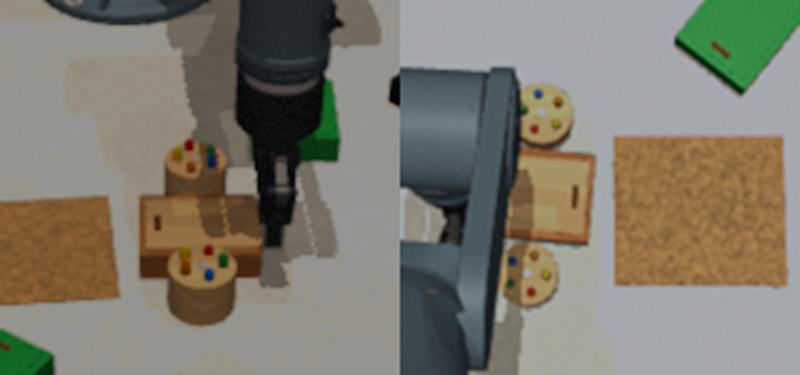

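apply_moves(
  plan="0 0 0.08 0 0 0 0.15; 0 -0.04 0 0 0 0 0.15; 0 0 0 0 0 0 0.15; 0 0 -0.08 0 0 0 0.15; 0 0 -0.1 0 0 0 0.15",
)

```text
time_s: 12.6
eef_pos: [0.5318, 0.0689, 0.0287]
eef_rot: [0.706, -0.706, 0.041, -0.041]
wrist_force: [1.3, 3.1, -0.4]
opening: 0.147
```

apply_moves(
  plan="0 0 -0.15 0 0 0 0.15; 0 0 -0.15 0 0 0 0.15; 0 0 -0.15 0 0 0 0.15; 0 0 -0.15 0 0 0 0.15; 0 0 -0.15 0 0 0 0.15",
)

```text
time_s: 13.1
eef_pos: [0.5273, 0.0306, 0.0287]
eef_rot: [0.706, -0.706, 0.041, -0.041]
wrist_force: [1.0, 3.4, 1.5]
opening: 0.15
```

Run:
```python
from h import *
need((.001,.0),.028,0)
for n in ('scene','top'): cv2.imwrite(f'pics/{n}12.png',ctrl.camera(n)[:,:,::-1])
a=cv2.imread('pics/scene12.png')[150:300,250:410];b=cv2.imread('pics/top12.png')[180:330,260:420]
cv2.imwrite('pics/12c.png',cv2.resize(np.hstack([a,b]),None,fx=2.5,fy=2.5,interpolation=cv2.INTER_CUBIC))
```

```text
t 13.1 tcp [0.5273 0.0306 0.0287] stand [0.0008 0.024 ] F [1.  3.4 1.5] op 0.15
shift now-axes u [ 0.    0.01 -0.48] after-turn u [ 0.    0.01 -0.48] turn u [-0.    0.02 -0.  ] q [-0.17  0.38  1.86  0.    0.91 -0.05]
```

View pics/12c.png

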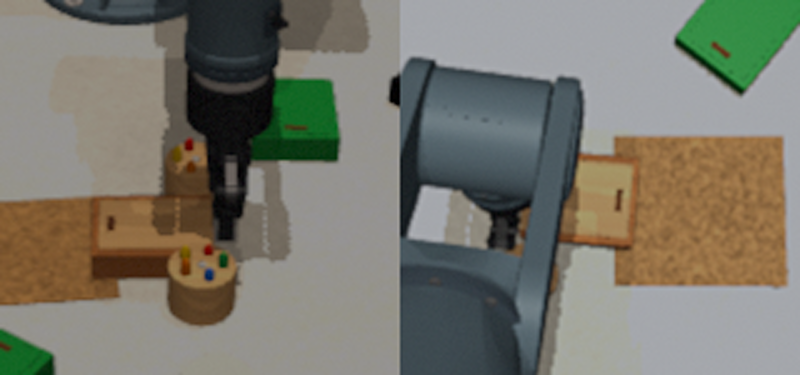

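apply_moves(
  plan="0 0 -0.18 0 0 0 0.15; 0 0 -0.18 0 0 0 0.15; 0 0 -0.18 0 0 0 0.15; 0 0 -0.18 0 0 0 0.15; 0 0 -0.18 0 0 0 0.15",
)

```text
time_s: 13.7
eef_pos: [0.522, -0.0141, 0.0287]
eef_rot: [0.706, -0.706, 0.041, -0.041]
wrist_force: [0.9, 2.9, 1.0]
opening: 0.149
```

apply_moves(
  plan="0 0 -0.18 0 0 0 0.15; 0 0 -0.18 0 0 0 0.15; 0 0 -0.18 0 0 0 0.15; 0 0 -0.18 0 0 0 0.15; 0 0 -0.18 0 0 0 0.15",
)

```text
time_s: 14.2
eef_pos: [0.5168, -0.0588, 0.0287]
eef_rot: [0.706, -0.706, 0.041, -0.041]
wrist_force: [0.9, 3.0, 0.6]
opening: 0.152
```

Run:
```python
from h import *
need((.001,-.0965),.028,0)
for n in ('scene','top'): cv2.imwrite(f'pics/{n}13.png',ctrl.camera(n)[:,:,::-1])
a=cv2.imread('pics/scene13.png')[170:320,200:360];b=cv2.imread('pics/top13.png')[180:330,270:430]
cv2.imwrite('pics/13c.png',cv2.resize(np.hstack([a,b]),None,fx=2.5,fy=2.5,interpolation=cv2.INTER_CUBIC))
```

```text
t 14.2 tcp [ 0.5168 -0.0588  0.0287] stand [ 0.0011 -0.066 ] F [0.9 3.  0.6] op 0.152
shift now-axes u [-0.    0.01 -0.61] after-turn u [-0.    0.01 -0.61] turn u [-0.    0.02 -0.  ] q [-0.34  0.36  1.88 -0.    0.9  -0.23]
```

View pics/13c.png

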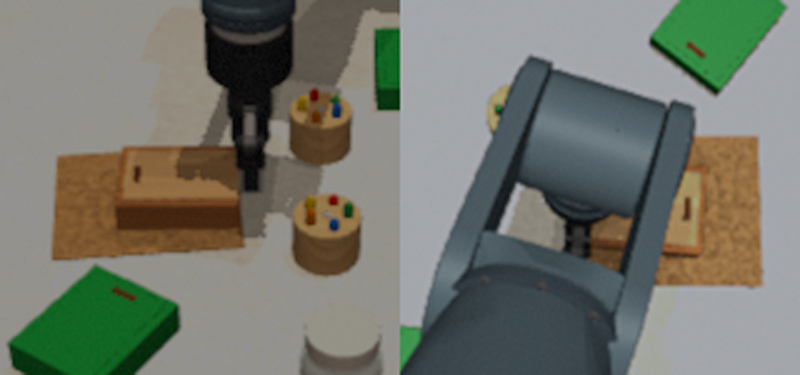

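Through the gap and tracking straight, so about 30 mm more.

apply_moves(
  plan="0 0 -0.15 0 0 0 0.15; 0 0 -0.15 0 0 0 0.15; 0 0 -0.15 0 0 0 0.15; 0 0 -0.1 0 0 0 0.15; 0 0 -0.05 0 0 0 0.15",
)

```text
time_s: 14.8
eef_pos: [0.5134, -0.0884, 0.0287]
eef_rot: [0.706, -0.706, 0.041, -0.041]
wrist_force: [0.8, 3.6, 1.0]
opening: 0.15
```

apply_moves(
  plan="0 0 0.15 0 0 0 0.15; 0 0 0.15 0 0 0 0.15; 0 -0.6 0 0 0 0 0.15; 0 -0.8 0 0 0 0 0.15; 0 -0.8 0 0 0 0 0.15",
)

```text
time_s: 15.3
eef_pos: [0.5146, -0.0719, 0.1393]
eef_rot: [0.706, -0.706, 0.041, -0.04]
wrist_force: [1.1, 0.5, -0.8]
opening: 0.15
```

apply_moves(
  plan="0 -0.5 0.5 0 0 0 0.15; 0 0 0.9 0 0 0 0.15; 0 0 0.9 0 0 0 0.15; 0 0 0.9 0 0 0 0.15; 0 0 0.9 0 0 0 0.15",
)

```text
time_s: 15.8
eef_pos: [0.5387, 0.1331, 0.1639]
eef_rot: [-0.706, 0.706, -0.041, 0.041]
wrist_force: [0.2, -1.5, 0.3]
opening: 0.15
```

Run:
```python
from h import *
need((.001,-.0965),.028,0)
C={}
for n in ('scene','top'):
  im=ctrl.camera(n);cv2.imwrite(f'pics/{n}14.png',im[:,:,::-1])
  c=ctrl.get_calibration(n);d=im[:,:,::-1].copy()
  for X,p,h,col in ((.5064,-.1547,0,(255,0,0)),): pass
  hsv=cv2.cvtColor(im,cv2.COLOR_RGB2HSV);uv=proj(c,[*s2w((.002,-.1625)),.03]);print(n,uv)
im=cv2.imread('pics/top14.png');s=cv2.imread('pics/scene14.png')
b=im[205:325,320:440];a=s[190:310,200:320]
cv2.imwrite('pics/14c.png',cv2.resize(np.hstack([a,b]),None,fx=3.3,fy=3.3,interpolation=cv2.INTER_CUBIC))
```

```text
t 15.8 tcp [0.5387 0.1331 0.1639] stand [-0.      0.1271] F [ 0.2 -1.5  0.3] op 0.15
shift now-axes u [ 0.    2.72 -4.47] after-turn u [ 0.02  2.72 -4.47] turn u [0.   0.03 0.  ] q [ 0.03  0.22  1.73 -0.    1.19  0.14]
scene [257.79749854 239.05043493]
top [380.82531429 261.85630425]
```

View pics/14c.png

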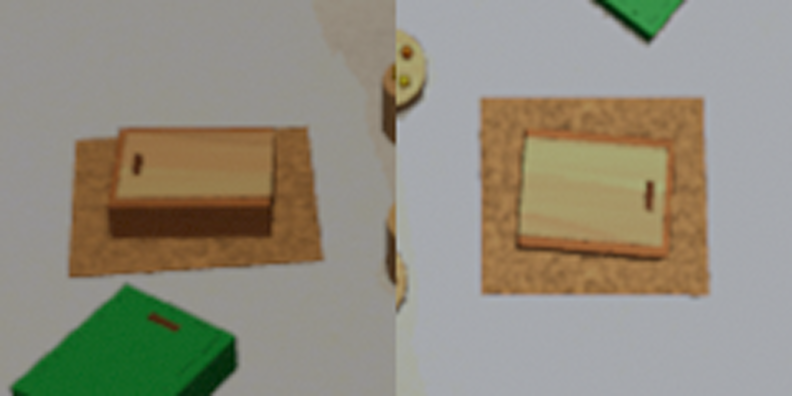

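View pics/scene14.png

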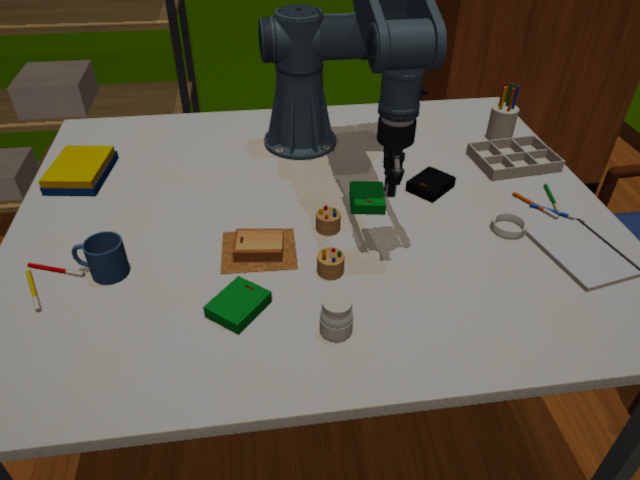

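The box lies wholly on the mat, with cork visible on all four sides in both views. The mug, jar and tape look where they were, and the arm is clear.

Run:
```python
from bench import ctrl
print(ctrl.hand_in())
```

```text
the job is handed in; nothing more can be done
None
```

The wooden domino box is through the gap between the crayon stands and lying flat, wholly on the cork mat. I handed the job in at about 16 s of the 70 s.

- **Pushing:** I first pushed the box's far long side with both fingertips to centre it and turn it nearly straight, then pushed its back end through the gap. It came 5–6 mm off the middle line before the gap, so I steered it back. I also narrowed the fingers partway through so they would clear the crayons.
- **Forces:** The highest wrist force reported between moves was about 6 N, and nothing suggested the box caught on a stand.
- **Last checks:** In the final scene and top pictures, cork shows on all four sides of the box. I judged this by eye, without fitting the box's final position. In the scene picture the mug, button jar and tape roll look where they were. The arm was clear of everything.
- **Measurements that failed or disagreed:** In the gap, the camera measurement of the box failed because it blended with the stands in the picture. I relied on the pictures and the force readings there. The top camera was partly blocked by the arm during the pushes.

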